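Snap a filter cassette shut in the closing pliers

TASK

Stand the half-open filter cassette upright in the seat of the bench closing pliers, one flat face towards each jaw, and let go of it. Then close the pliers' two handles on it until the resistance peaks and gives as the cover snaps fully home, and stop there, so that the cassette is not crushed. Let the handles spring fully open again and leave the closed cassette standing in the seat; do not disturb the vial, timer and pen.

Things in the scene. Friction and masses are not known exactly. Their poses are not given: they have to be found in the camera images.
- pliers: Closing pliers' aluminium base plate, fixed to the bench, 112 (x) by 150 (y) by 8 mm, y from -110 to +40. Origin on the bench under the seat's centre; x away from the robot (yaw within 0.35), y along the handles to their free ends, robot's left. Handles hinge on pins at x = -15 and +15, y = -78 mm, geared: pushing one closes both equally; springs open them. All is under 35 mm high.
- seat (a point): Centre of the seat's floor, 8 mm above the bench; axes as the pliers'. Two rails 6 mm high along x, 40 mm apart inside (y = -20, +20), take the 36 mm wide cassette; along x it is open between the round jaw noses. Handles open: near nose at x = -24 mm, far nose, on a screw set anew each time, somewhere from x = +16 to +32 mm.
- near_handle: Handle on the robot's side (pliers' -x): 13 mm round steel bar with grey 18 mm round grip, axis 20 mm above the bench; with its jaw, a rubber nose 12 to 28 mm above the bench, 78 mm from the hinge, yielding about 1 mm per 20 N. Origin on the hinge pin, axes as the pliers' when open; turns clockwise from above to close, 0.1 to 0.22 rad until the cassette is shut.
- near_handle_grip (a point): On the near grip's axis, 20 mm above the bench, 186 mm along y from the hinge; the grip reaches 55 mm towards the hinge and 30 mm to the free end. Open: pliers' x = -52, y = +108 mm. Closing pushes it 18 to 42 mm to +x: the springs take 2.5 to 5 N here, the cassette's snap adds roughly 12 N at its peak, then the push falls by over 4 N as it gives.
- far_handle: Mirror-image handle on the far side (pliers' +x) with the far jaw, a steel nose on the adjusting screw. Origin on its hinge pin, 20 mm above the bench; turns anticlockwise from above to close.
- far_handle_grip (a point): On the far grip's axis, mirror image of the near one: open at pliers' x = +52, y = +108 mm.
- cassette: White two-part cassette standing on its narrow edge: 60 mm tall, 36 wide (y), 26 thick (x) open; 0.1 kg. Origin at its underside, z up. Body half, to be gripped across its 36 mm: x = -11 to +5, with a 3 mm high foot reaching to x = +15. Cover half, 33 mm wide plate: x = +9 to +15 open. Both outer faces have an 8 mm long, 8 mm thick port stub at z = 46. Either face may point to either jaw.
- cover_face (a point): Centre of the cover's outer face, 30 mm above the cassette's underside: at cassette x = +15 mm open, +11 mm fully home. The cover slides 4 mm towards the body half on guide pins. It resists with about 14 N, gives after 2 mm and then pulls itself home; released before that, it springs back. A jaw force over 21 N crushes the cassette.
- vial: Bystander: small screw-cap vial, 24 mm diameter, 56 mm tall, origin at its underside.
- timer: Bystander: flat bench timer, 58 by 66 by 20 mm, origin at its underside.
- pen: Bystander: pen lying on the bench near the robot, 140 mm long along its y, 12 mm thick, origin at its underside.
- beaker_b: Obstacle, fixed: glass beaker, 107 by 113 mm, 119 mm tall, with instrument tubing hanging into it, on the bench between the cassette's starting area and the pliers; carry the cassette over or round it. Origin at its underside.
Things that resemble listed ones, but are neither listed nor needed, are in the scene too. Of the things like the cassette, leave any that is orange; of the rest the smaller one is meant.

How it is judged:
By the outcome, as a careful person would: the job done as asked, in the order asked, and still so for the second after the job is handed in, with the robot touching nothing.
It also fails if it takes over 67 s, if anything falls off the work surface, if the arm or the gripper's body presses on something with over 40 N, if the wrist force passes 120 N, or if a joint passes its speed limit or range.

ROBOT

A 6-joint arm with a two-finger parallel gripper is mounted at the origin on a cart in front of the work surface, level with it; the furniture and walls round the work are solid. World frame = base frame: x ahead of the robot, y to its left, z up, the work surface at z = 0. Lengths are in mm, angles in rad, forces in N, time in s.
With the tool pointing down it reaches from about 300 to 775 mm from the base axis. Payload 14.6 kg.
Tool frame: the origin (TCP) lies midway between the tips of the shut fingers; the grasp point (between the pads) lies 19 mm behind it; z points along the fingers, x is the direction in which the jaws open and shut, and the axes are right-handed (so a half turn about z gives the same grasp; the last joint's range is limited). The gripper opens to 94 mm and grips with 3 to 60 N. Pads are 16 mm wide; open, the fingers measure 119 mm over their backs; the gripper's body (75 mm by 177 mm) begins 78 mm behind the grasp point.
Start: joints at [-1.337, 0.3, 1.521, -0, 1.321, -0.067], TCP at [162.949, -525.297, 205.446] pointing down, gripper open.
Joint ranges: [-3.03, 3.03], [-0.79, 2.21], [0.23, 2.52], [-1.04, 4.18], [0, 3.07], [-2.55, 2.55]. Speed limits (rad/s): [2.22, 2.22, 2.57, 3.14, 3.14, 3.14].

INTERFACE

Orientations are given as [roll, pitch, yaw] about the fixed x, y, z axes, in that order (R = Rz(yaw) Ry(pitch) Rx(roll)).
In Python, from rig import robot gives the robot as it stands.
- The arm moves only by the tool step_arm, never from a script. Its argument "deltas" is one flat list of numbers, 7 for each row, row after row: the shift along the world's x, y, z each as a share of 100 mm, from -1 to 1, then the turn, a rotation vector about the world's x, y, z each as a share of pi rad, from -1 to 1, then the closure, from 0 (fully open) to 1 (shut). A call has 1 to 12 rows; each row is the pose to reach, as a shift and turn from the pose commanded when the call began, turning the shorter way round; what a row does not reach only later rows make up. A row lasts 1/8 s, in which the tool goes at most 62.5 mm and 10.7 degrees, less where a joint would pass 70% of its speed; a pose out of reach is approached as far as the arm can. A call with a number of a shift or a turn outside -1 to 1 is refused whole. A call with a gripper value outside its range is refused whole. The fingers move at their own pace and stop on an object; the grip force is fixed at half the most. Time passes only in rows, so rows that repeat a pose let the fingers close. It gives the time, the measured TCP pose, the force and the opening at its end, in the units of the state.
- robot.state(): the state, without advancing time (a new reading comes with each control period).
- robot.snapshot(name): name is "side" or "top" or "wrist"; returns a dict with "color" (400x640x3 uint8, blue, green, red), "fx", "fy", "cx", "cy" (pixels), "xyz" and "attitude" of the camera in the world; the wrist camera has in their place "T_tool_cam" (4x4, takes a point from camera to tool coordinates, whose origin is the TCP and whose axes are the tool frame's). Camera axes: x right, y down, z forward; pixel columns grow to the right and rows downward; lengths in mm; the calibration is good to about 2 mm. A picture is of the moment at which its call begins: read the wrist's pose just before it. There is no depth.
- robot.sign_off(): hands the job in, once; it reports no verdict.
The state is a dict: "clock": time; "joint_positions": joint angles; "joint_velocities": joint speeds; "joint_torque": joint torques, N m; "position": TCP position; "eef_rot": TCP orientation; "wrist_force": force on the tool from outside, world axes, zero at the start; "moment": the same for the moment, N m; "grip_width": finger opening in mm.
Only numpy, scipy, OpenCV 4.12 (cv2) and the standard library are available. Lean on these libraries where they do the work, as an engineer would, in place of code of your own. Each camera call takes 0.05 s, during which the arm holds its last target. There are 200 camera calls.

## Working session

There is one attempt and no reset: what is moved stays moved. The work goes in short steps, Python scripts to look and compute and a tool call to move; the robot and the scene stay as the last step left them, time stands still between calls to the robot, and variables do not carry over. Pictures are saved under pics/ and viewed, about 8 in all and at most 12, crops included, and the job is handed in when it is done.

Besides the shell and the picture viewer there is one more tool, called after ">>>" in YAML: its name, and indented under it one key for each argument. step_arm: Moves the arm, as the interface text tells. Shift numbers are shares of 100 mm and turn numbers shares of pi rad, none past 1 either way. Its arguments: {"type":"object","properties":{"deltas":{"type":"array"}},"required":["deltas"]}

```bash
mkdir -p pics; ls
cat > h.py <<'E'
import numpy as np, cv2
from rig import robot
from scipy.spatial.transform import Rotation as R
def Tcam(s, st=None):
    if "T_tool_cam" in s:
        T=np.eye(4); T[:3,:3]=R.from_euler('xyz',st["eef_rot"]).as_matrix(); T[:3,3]=st["position"]
        return T@np.array(s["T_tool_cam"])
    T=np.eye(4); a=np.array(s["attitude"]); T[:3,:3]=a if a.shape==(3,3) else R.from_euler('xyz',a).as_matrix(); T[:3,3]=s["xyz"]; return T
def take(name,fn):
    st=robot.state(); s=robot.snapshot(name); cv2.imwrite(f"pics/{fn}.png",s["color"])
    T=Tcam(s,st); K=[s[k] for k in("fx","fy","cx","cy")]
    np.savez(f"pics/{fn}.npz",T=T,K=K); return s["color"],T,K
def load(fn):
    d=np.load(f"pics/{fn}.npz"); return d["T"],d["K"]
def ray(fn,u,v):
    T,K=load(fn); d=T[:3,:3]@np.array([(u-K[2])/K[0],(v-K[3])/K[1],1]); return T[:3,3],d/np.linalg.norm(d)
def onz(fn,u,v,z):
    o,d=ray(fn,u,v); return (o+d*(z-o[2])/d[2]).round(1)
def tri(f1,p1,f2,p2):
    o1,d1=ray(f1,*p1); o2,d2=ray(f2,*p2); A=np.stack([d1,-d2],1); t=np.linalg.lstsq(A,o2-o1,rcond=None)[0]
    a=o1+t[0]*d1; b=o2+t[1]*d2; return ((a+b)/2).round(1), round(float(np.linalg.norm(a-b)),1)
def proj(fn,p):
    T,K=load(fn); c=np.linalg.inv(T)@np.append(p,1); return (K[0]*c[0]/c[2]+K[2]).round(1),(K[1]*c[1]/c[2]+K[3]).round(1)
E
python3 - <<'E'
from h import *
print(robot.state())
for n in("top","side","wrist"):
    c,T,K=take(n,n+"0"); print(n,T.round(3).tolist(),K)
E
```

```text
pics
{'clock': 0.0, 'joint_positions': array([-1.33660018e+00,  3.00451003e-01,  1.52156485e+00,  3.94793533e-06,
        1.32064576e+00, -6.65973010e-02]), 'joint_velocities': array([ 4.41151648e-04, -5.85743686e-04,  7.12567694e-04, -1.31885548e-03,
        1.85431881e-03, -4.35684119e-05]), 'joint_torque': array([-3.70572365e-03, -5.31805873e+01, -3.52741420e+01,  7.05567375e-02,
        2.43495789e-02, -4.50282175e-05]), 'position': array([ 162.89645082, -525.07082509,  204.90420588]), 'eef_rot': array([-3.14151770e+00,  1.06633418e-03, -1.27000382e+00]), 'wrist_force': array([-0.11209527, -0.17971121,  0.20055136]), 'moment': array([-0.08364651, -0.01488748,  0.05546813]), 'grip_width': 93.94198701074161}
top [[0.016, -0.991, 0.131, 372.848], [-1.0, -0.016, 0.001, 10.697], [0.001, -0.131, -0.991, 1038.961], [0.0, 0.0, 0.0, 1.0]] [368.3121297392374, 368.3121297392374, 326.0129715375977, 200.3973144437583]
side [[0.982, -0.099, 0.16, 345.382], [-0.188, -0.512, 0.838, -716.678], [-0.001, -0.853, -0.522, 491.247], [0.0, 0.0, 0.0, 1.0]] [361.653576757239, 361.653576757239, 328.8302480474079, 201.27987987614634]
wrist [[0.296, -0.927, -0.23, 229.333], [-0.955, -0.287, -0.071, -504.962], [-0.0, 0.24, -0.971, 383.022], [0.0, 0.0, 0.0, 1.0]] [299.26812690897236, 299.26812690897236, 320.115263099256, 200.720854293346]
```

View pics/top0.png

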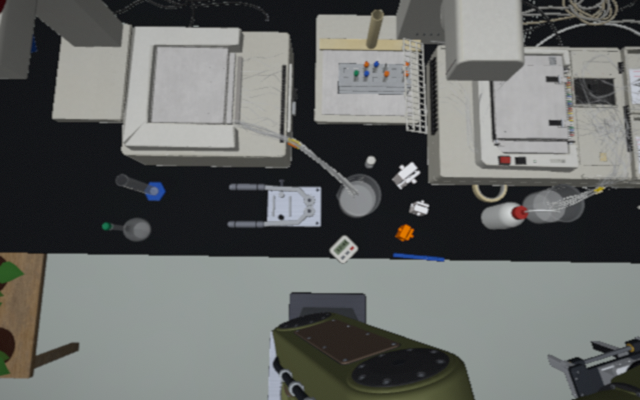

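View pics/side0.png

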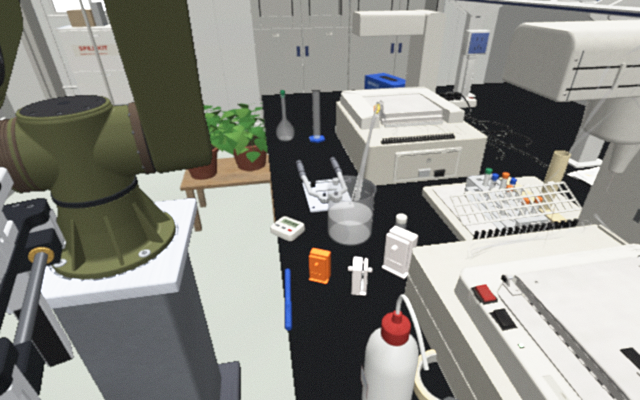

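Top view: small white cassette at (419,208), a bigger white one at (405,175), orange at (405,232). The pliers plate is at (293,206) with its handles going left to (232,187) and (232,224), and the beaker is at (358,195). The side view agrees: the small white one is at (358,275).

Run:
```python
from h import *
im=cv2.imread("pics/top0.png")
print("cass",onz("top0",419,208,30),"big",onz("top0",405,175,30),"orange",onz("top0",405,232,30))
print("pl corners",[onz("top0",u,v,8) for u,v in((267,187),(321,186),(322,227),(267,226))])
print("grips",[onz("top0",u,v,20) for u,v in((229,187),(229,224))])
print("beaker",onz("top0",358,195,60),"vial",onz("top0",370,161,56),"timer",onz("top0",343,249,20),"pen",onz("top0",394,256,6),onz("top0",443,260,6))
print("tri cass",tri("top0",(419,208),"side0",(358,268)))
a=cv2.resize(im[150:270,210:460],None,fx=3.2,fy=3.2,interpolation=cv2.INTER_CUBIC)
cv2.imwrite("pics/top0c.png",a)
```

```text
cass [ 488.8 -245.    30. ] big [ 580.8 -207.5   30. ] orange [ 422.2 -205.6   30. ]
pl corners [array([544.4, 179.6,   8. ]), array([549.7,  26.5,   8. ]), array([433.5,  21.7,   8. ]), array([433.9, 175.6,   8. ])]
grips [array([540.7, 284.1,  20. ]), array([437. , 278.9,  20. ])]
beaker [517.9 -74.1  60. ] vial [ 612.8 -106.8   56. ] timer [373.4 -37.1  20. ] pen [ 356.4 -179.4    6. ] [ 347.6 -315.1    6. ]
tri cass (array([ 488.1, -240.9,   47.2]), 2.7)
```

View pics/top0c.png

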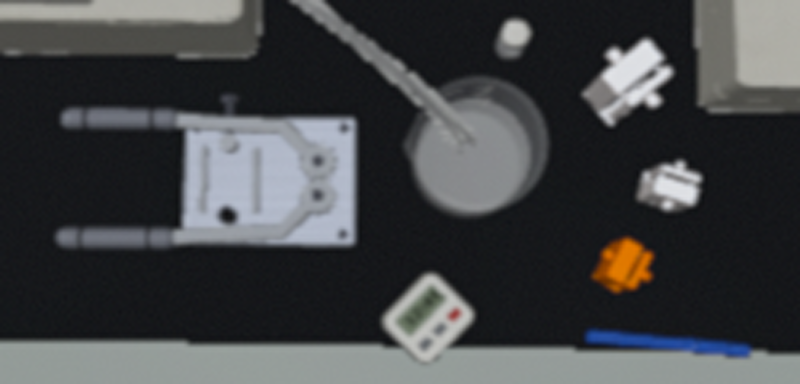

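Top crop: the handles reach left, the hinges are near (318,160) and (318,196), the two noses near (228,143) and (228,215), and the cassette is at (672,188). Now I'll move the wrist camera over the cassette, coming in from the near side.

>>> step_arm:
  deltas: [0.1,0.5,0,0,0,0.05,0,0.2,1,0,0,0,0.1,0]

```text
clock: 0.4
position: [182.9, -423.9, 204.8]
eef_rot: [-3.141, 0.001, -0.951]
wrist_force: [0.5, -0.2, 0.3]
grip_width: 94.2
```

>>> step_arm:
  deltas: [0.2,0.5,0,0,0,0.05,0,0.5,1,0,0,0,0.1,0]

```text
clock: 0.65
position: [233.0, -323.7, 205.4]
eef_rot: [-3.142, -0.0, -0.638]
wrist_force: [1.1, -0.5, 0.3]
grip_width: 94.0
```

>>> step_arm:
  deltas: [0.5,0.3,0,0,0,0.04,0,1,0.8,0,0,0,0.08,0,1,0.8,0,0,0,0.08,0,1,0.8,0,0,0,0.08,0]

```text
clock: 1.15
position: [332.9, -245.3, 205.3]
eef_rot: [3.142, 0.0, -0.39]
wrist_force: [-0.8, 0.1, 0.6]
grip_width: 93.9
```

Run:
```python
from h import *
c,T,K=take("wrist","w1"); s=robot.state();print(s["clock"],s["position"],s["eef_rot"],s["wrist_force"]); print(proj("w1",[488,-243,30]),proj("w1",[488,-243,0]))
```

```text
1.2 [ 332.43050948 -245.80492137  205.32531896] [ 3.14151109e+00  3.56974551e-04 -3.91518811e-01] [-0.03774555  0.07557998  0.84038792]
(np.float64(443.6), np.float64(133.6)) (np.float64(434.0), np.float64(133.0))
```

View pics/w1.png

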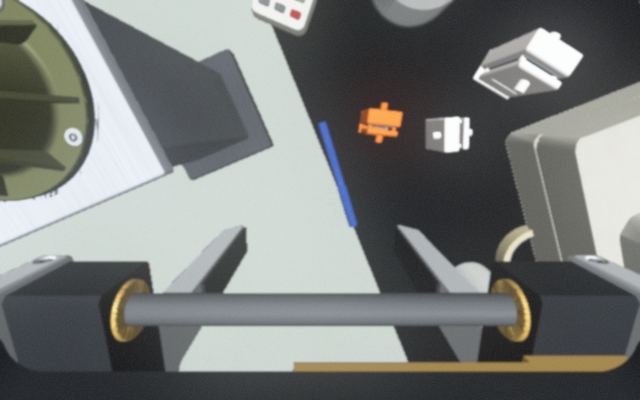

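w1: the small cassette is at (447,133), body on the left and cover on the right (about (465,133)), with its x-axis along image right. I'll turn the tool 90° and go directly over it, with the camera on the robot's side.

>>> step_arm:
  deltas: [0.4,0,0,0,0,0.05,0,0.8,0,0,0,0,0.1,0,0.8,0,0,0,0,0.16,0,0.8,0,0,0,0,0.22,0,0.8,0,0,0,0,0.25,0]

```text
clock: 1.82
position: [411.9, -246.9, 205.3]
eef_rot: [-3.141, 0.0, 0.396]
wrist_force: [-0.6, 0.1, -0.3]
grip_width: 93.8
```

>>> step_arm:
  deltas: [0.4,0,0,0,0,0.05,0,0.75,0,0,0,0,0.1,0,0.75,0,0,0,0,0.16,0,0.75,0,0,0,0,0.22,0,0.75,0,0,0,0,0.25,0,0.75,0,0,0,0,0.25,0]

```text
clock: 2.58
position: [487.1, -246.8, 205.3]
eef_rot: [-3.141, 0.0, 1.177]
wrist_force: [0.1, -0.6, 0.3]
grip_width: 93.8
```

Run:
```python
from h import *
c,T,K=take("wrist","w2"); s=robot.state();print(s["clock"],s["position"],s["eef_rot"],s["wrist_force"]); u,v=proj("w2",[488,-243,30]);print(u,v)
a=cv2.imread("pics/w1.png")[85:185,390:500]
b=c[100:300,200:440]
cv2.imwrite("pics/w2c.png",np.hstack([cv2.resize(a,(400,364),interpolation=cv2.INTER_CUBIC)[:360], cv2.resize(b,(400,360),interpolation=cv2.INTER_CUBIC)[:360]]))
```

```text
2.625 [ 487.21959995 -246.58565825  205.35895434] [-3.14136633e+00  6.01385611e-05  1.17581580e+00] [-0.19914939  0.08666907 -0.0020749 ]
323.7 185.4
```

View pics/w2c.png

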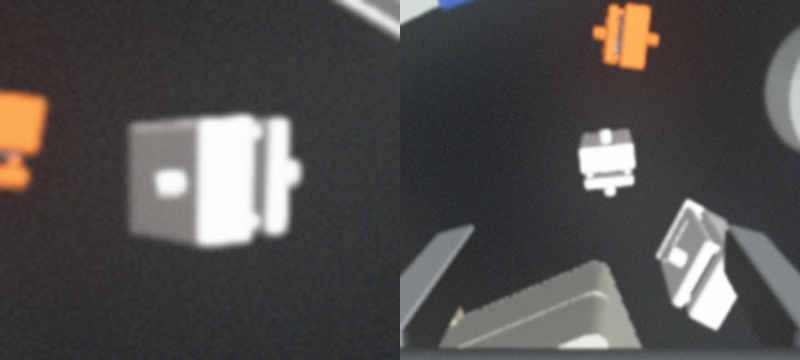

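Run:
```python
from h import *
def top(fn,c,r):
    im=cv2.imread(f"pics/{fn}.png"); x0,y0=c[0]-r,c[1]-r
    g=cv2.cvtColor(im[y0:y0+2*r,x0:x0+2*r],cv2.COLOR_BGR2GRAY)
    g=cv2.resize(g,None,fx=6,fy=6,interpolation=cv2.INTER_CUBIC)
    m=cv2.morphologyEx((g>205).astype(np.uint8),cv2.MORPH_OPEN,np.ones((40,40)))
    for k in sorted(cv2.findContours(m,0,2)[0],key=cv2.contourArea)[::-1][:2]:
        (cx,cy),wh,a=cv2.minAreaRect(k); f=lambda p:np.array([x0+(p[0]+.5)/6-.5,y0+(p[1]+.5)/6-.5])
        bx=[f(p) for p in cv2.boxPoints(((cx,cy),wh,a))]
        print(fn,f((cx,cy)).round(1),(np.array(wh)/6).round(1)); yield f((cx,cy)),bx
a=list(top("w1",(447,133),30)); b=list(top("w2",(324,192),32))
p,e=tri("w1",a[0][0],"w2",b[0][0]); print("body top",p,e)
for z in(60,):
  q=[onz("w2",*x,z) for x in b[0][1]]; print(q); 
  for i in range(4):
    d=q[(i+1)%4]-q[i]; print(np.linalg.norm(d).round(1),np.arctan2(d[1],d[0]).round(3))
for x in b[1:]: print("cover",[onz("w2",*y,55) for y in x[1]])
# instrument near the cassette: height check
print(onz("top0",430,185,100),onz("top0",430,185,200))
```

```text
w1 [451.8 134.2] [33.7 15. ]
w2 [324.1 187.7] [15.  31.9]
body top [ 485.2 -241.9   59. ] 0.1
[array([ 471.5, -255.7,   60. ]), array([ 482.7, -222.6,   60. ]), array([ 498.7, -227.7,   60. ]), array([ 487.4, -261.3,   60. ])]
34.9 1.245
16.8 -0.309
35.4 -1.895
16.9 2.803
[ 541.1 -256.7  100. ] [ 523.1 -228.2  200. ]
```

Run:
```python
from h import *
print(tri("top0",(430,185),"w2",(319,246)), tri("w1",(510,135),"w2",(319,246)), tri("top0",(430,185),"w1",(510,135)))
```

```text
(array([ 552.5, -275. ,   41.2]), 3.4) (array([ 562.1, -277.8,   21.5]), 4.3) (array([ 551. , -271.5,   43.6]), 2.5)
```

>>> step_arm:
  deltas: [-0.02,0.047,-0.4,0,0,0.022,0.36,-0.02,0.047,-1,0,0,0.022,0.36,-0.02,0.047,-1,0,0,0.022,0.36]

```text
clock: 3.0
position: [483.8, -240.2, 102.4]
eef_rot: [-3.135, -0.001, 1.247]
wrist_force: [-1.0, 0.3, 0.3]
grip_width: 67.5
```

>>> step_arm:
  deltas: [0,0,-0.4,0,0,0,0.36,0,0,-0.7,0,0,0,0.36,0,0,-0.79,0,0,0,0.36,0,0,-0.79,0,0,0,0.7,0,0,-0.79,0,0,0,0.7,0,0,-0.79,0,0,0,0.7,0,0,-0.79,0,0,0,0.7]

```text
clock: 3.88
position: [486.5, -241.0, 27.7]
eef_rot: [3.14, 0.0, 1.249]
wrist_force: [-1.9, -0.0, 7.9]
grip_width: 35.6
```

>>> step_arm:
  deltas: [0,0,0.05,0,0,0,0.8,0,0,0.1,0,0,0,0.8,0,0,0.1,0,0,0,0.8]

```text
clock: 4.25
position: [486.1, -240.7, 36.9]
eef_rot: [3.141, 0.0, 1.25]
wrist_force: [0.4, 0.9, -1.3]
grip_width: 35.8
```

Run:
```python
from h import *
take("side","s1"); s=robot.state();print(s["clock"],s["position"],s["eef_rot"],s["wrist_force"],s["grip_width"])
c,T,K=take("wrist","w3")
a=cv2.imread("pics/s1.png")[170:330,250:470]
cv2.imwrite("pics/s1c.png",np.hstack([cv2.resize(a,(400,290),interpolation=cv2.INTER_CUBIC),cv2.resize(c[100:330,160:480],(400,290))]))
```

```text
4.3 [ 486.0108311  -240.61791683   36.62292525] [3.14130278e+00 5.68965747e-05 1.24952870e+00] [-0.14067195  0.11897299 -0.74845936] 35.74809994094204
```

View pics/s1c.png

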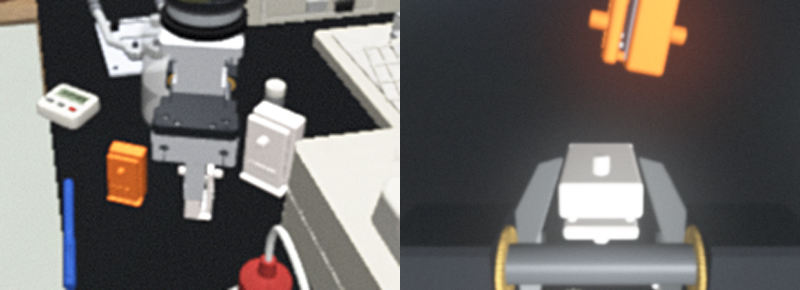

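Held square: the side and wrist views show the cassette lifted between the fingers with the body side toward the robot. I'll carry it high and round the front of the beaker.

>>> step_arm:
  deltas: [0,0,0.5,0,0,0,0.8,-0.1,0,1,0,0,0,0.8]

```text
clock: 4.6
position: [475.7, -240.3, 137.2]
eef_rot: [-3.14, -0.0, 1.25]
wrist_force: [1.0, -0.1, -1.0]
grip_width: 36.0
```

>>> step_arm:
  deltas: [-0.4,0,0.4,0,0,0,0.8,-0.7,0.3,0.8,0,0,0,0.8,-0.9,0.8,0.85,0,0,0,0.8]

```text
clock: 4.97
position: [385.5, -160.7, 223.6]
eef_rot: [3.138, 0.001, 1.247]
wrist_force: [0.8, 1.1, -1.5]
grip_width: 36.0
```

>>> step_arm:
  deltas: [0,0.5,0,0,0,0.03,0.8,0,1,0,0,0,0.06,0.8]

```text
clock: 5.22
position: [385.5, -59.2, 221.6]
eef_rot: [3.141, 0.0, 1.44]
wrist_force: [0.6, -0.2, -1.3]
grip_width: 35.8
```

>>> step_arm:
  deltas: [0,0.5,0,0,0,0.02,0.8,0,1,0,0,0,0.04,0.8]

```text
clock: 5.48
position: [385.6, 41.0, 221.5]
eef_rot: [3.141, -0.0, 1.566]
wrist_force: [0.3, 0.7, -1.4]
grip_width: 35.9
```

>>> step_arm:
  deltas: [0.4,0.2,0,0,0,0,0.8,0.9,0.5,0,0,0,0,0.8]

```text
clock: 5.72
position: [476.9, 90.5, 221.8]
eef_rot: [3.141, -0.0, 1.564]
wrist_force: [0.1, -0.7, -0.9]
grip_width: 35.8
```

>>> step_arm:
  deltas: [0.4,0,0,0,0,0,0.8,0.5,0,0,0,0,0,0.8,0.5,0,0,0,0,0,0.8,0.5,0,0,0,0,0,0.8]

```text
clock: 6.22
position: [525.2, 89.3, 221.6]
eef_rot: [3.142, -0.0, 1.564]
wrist_force: [-0.1, 0.7, -1.2]
grip_width: 35.8
```

Run:
```python
from h import *
c,T,K=take("wrist","w4"); s=robot.state();print(s["clock"],s["position"],s["eef_rot"],s["wrist_force"],s["grip_width"]);print(proj("w4",[490,137,8]))
```

```text
6.275 [525.2698499   89.26274891 221.84174028] [ 3.14115104e+00 -4.77080988e-05  1.56354200e+00] [-0.48905539  0.30752597 -1.48199412] 35.70443984483927
(np.float64(357.1), np.float64(153.3))
```

>>> step_arm:
  deltas: [0,0.5,0,0,0,0,0.8,0,0.9,0,0,0,0,0.8,0,0.9,0,0,0,0,0.8,0,0.9,0,0,0,0,0.8]

```text
clock: 6.78
position: [525.7, 179.0, 221.7]
eef_rot: [3.141, 0.0, 1.564]
wrist_force: [-0.2, 0.6, -1.4]
grip_width: 35.5
```

Run:
```python
from h import *
c,T,K=take("wrist","w5"); s=robot.state();print(s["clock"],s["position"],s["eef_rot"],s["wrist_force"],s["grip_width"]);u,v=proj("w5",[490,137,8]);print(u,v)
a=cv2.imread("pics/w4.png")
f=lambda im:cv2.resize(im,(800,500))[0:300]
cv2.imwrite("pics/w45.png",np.vstack([f(a),f(c)]))
```

```text
6.825 [525.77872127 178.64694017 221.72470432] [3.14126062e+00 8.31216600e-05 1.56311374e+00] [-0.07397075 -0.28623627 -1.46990981] 36.135692357086
288.0 153.4
```

View pics/w45.png

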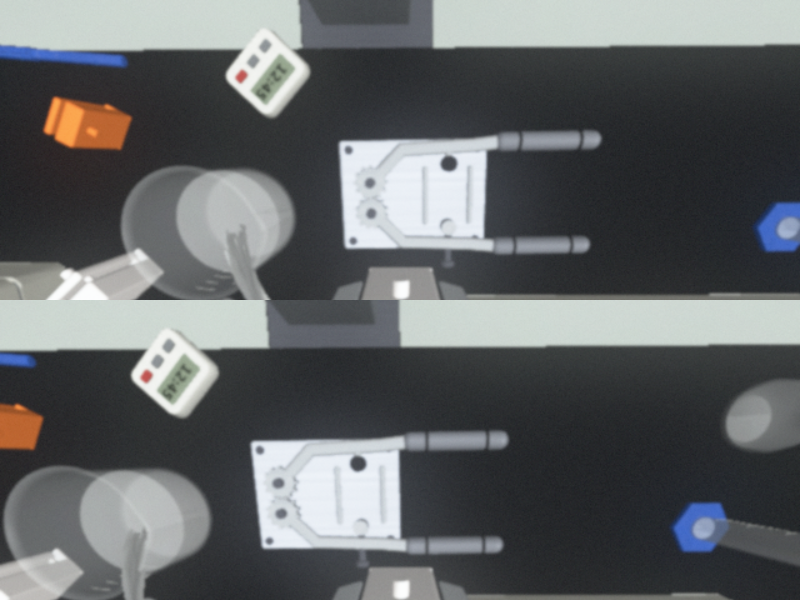

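Top half (w4): hinge pins at (370,183) and (371,213), near nose (449,163), far nose (448,226), rails at columns 424 and 469. The bottom half (w5) shows the same things shifted. I'll rectify both onto z = 8 mm and read them more finely.

Run:
```python
from h import *
S=4; X1,Y0=560,5   # out u=(y-Y0)*S, v=(X1-x)*S
H_,W_=150*S,190*S
r={}
for f in("w4","w5"):
    w=np.array([[430,10],[430,190],[550,190],[550,10]],float)
    src=np.float32([proj(f,[a,b,8]) for a,b in w]); dst=np.float32([[(b-Y0)*S,(X1-a)*S] for a,b in w])
    r[f]=cv2.warpPerspective(cv2.imread(f"pics/{f}.png"),cv2.getPerspectiveTransform(src,dst),(W_,H_),flags=cv2.INTER_CUBIC)
    g=cv2.GaussianBlur(cv2.cvtColor(r[f],cv2.COLOR_BGR2GRAY),(0,0),2).astype(float)
    for x in(480,485,490,495,500,505):
        p=g[int((X1-x)*S)-4:int((X1-x)*S)+5].mean(0); d=np.gradient(p)
        L=p[:200].size; yl=np.argmax(d[:160])/S+Y0; yr=(np.argmin(d[600:])+600)/S+Y0
        seg=p[340:690]; m=[i for i in range(3,len(seg)-3) if seg[i]==seg[i-3:i+4].min() and seg[i]<np.median(seg)-6]
        print(f,x,"edges",yl,yr,"dips",[((i+340)/S+Y0,int(seg[i])) for i in m])
    cv2.imwrite(f"pics/{f}r.png",r[f])
cv2.imwrite("pics/r45.png",np.hstack([cv2.resize(r[f][:,20:],(400,320)) for f in r]))
cv2.imwrite("pics/r4.png",r["w4"])
```

```text
w4 480 edges 28.0 176.5 dips [(113.0, 205), (113.25, 205), (159.0, 191)]
w4 485 edges 27.75 176.5 dips [(113.0, 206), (113.25, 206), (158.75, 186)]
w4 490 edges 27.75 176.75 dips [(113.0, 202), (159.0, 190)]
w4 495 edges 27.5 177.0 dips [(113.0, 202), (159.0, 190)]
w4 500 edges 28.25 177.25 dips [(113.0, 201), (159.0, 189)]
w4 505 edges 28.5 177.0 dips [(113.25, 200), (159.25, 192)]
w5 480 edges 28.5 177.5 dips [(112.0, 209), (112.25, 209), (158.5, 200), (158.75, 200)]
w5 485 edges 28.25 177.5 dips [(112.5, 207), (158.5, 202)]
w5 490 edges 28.75 177.5 dips [(112.0, 205), (158.5, 200)]
w5 495 edges 28.5 178.0 dips [(112.5, 211), (112.75, 211), (158.5, 202), (158.75, 202)]
w5 500 edges 28.25 178.0 dips [(112.5, 208), (158.25, 201), (158.5, 201)]
w5 505 edges 28.5 178.0 dips [(112.75, 206), (113.0, 206), (158.75, 202)]
```

View pics/r4.png

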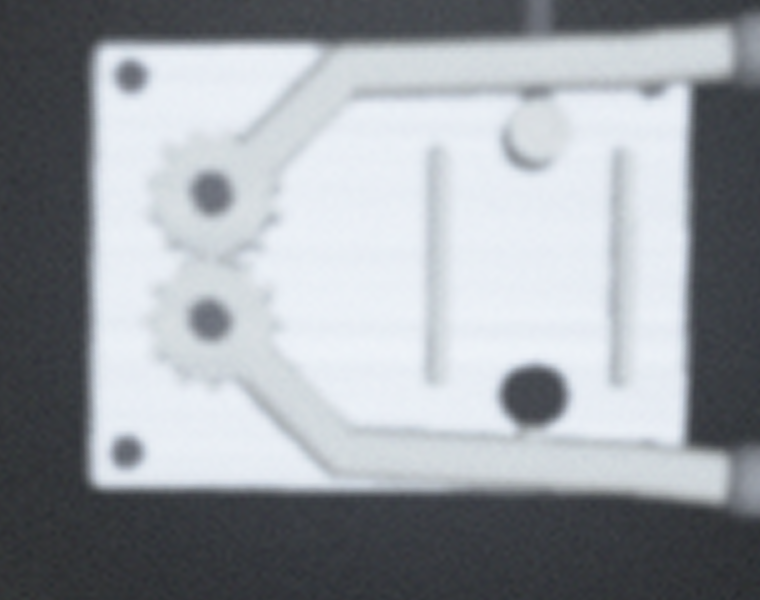

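Rectified view: plate edges at y≈28 and 177 and x≈438 and 549.5. Rails at px 427–452 and 610–635, near nose centre (534,396), far nose centre (534,132), pins (212,193) and (210,320). Next I'll get heights from the two views and check the held cassette for camera bias.

Run:
```python
from h import *
S=4;X1,Y0=560,5
raw=lambda f,u,v: proj(f,[X1-v/S,Y0+u/S,8])
def blob(f,u,v,r,thr,dark=True):
    g=cv2.cvtColor(cv2.imread(f"pics/{f}r.png"),cv2.COLOR_BGR2GRAY)[v-r:v+r,u-r:u+r]
    m=((g<thr) if dark else (g>thr)).astype(np.uint8)
    k=max(cv2.findContours(m,0,2)[0],key=cv2.contourArea); (a,b),rad=cv2.minEnclosingCircle(k); M=cv2.moments(k)
    return u-r+M['m10']/M['m00'],v-r+M['m01']/M['m00'],rad/S
for n,(u,v),r,thr in(("pinF",(212,193),26,140),("pinN",(210,320),26,140),("nearnose",(534,396),44,110)):
    a=blob("w4",u,v,r,thr); dz=12 if n[0]=='p' else 20
    # expected shift in w5 from parallax ~ -90*dz/386 mm
    b=blob("w5",int(u-90*dz/386*S+2),v,r,thr)
    print(n,a,b,tri("w4",raw("w4",*a[:2]),"w5",raw("w5",*b[:2])))
for f in("w4","w5"):
    g=cv2.cvtColor(cv2.imread(f"pics/{f}.png"),cv2.COLOR_BGR2GRAY)
    st=[525.3,89.3,221.8] if f=="w4" else [525.8,178.65,221.7]
    p=np.array(st); print(f,"held top body centre pred",proj(f,[p[0]+0,p[1],p[2]+33]),"cols at row 222..", end=' ')
    for row in(222,228,234):
        d=np.gradient(cv2.GaussianBlur(g[row:row+1].astype(float),(0,0),1)[0]); 
        print([int(x) for x in g[row,262:380:4]] if row==228 else '',row,np.argmax(d[290:320])+290,np.argmin(d[320:350])+320)
    print("grasp proj of stub tip",proj(f,[p[0]-22,p[1],p[2]-27.5+46]))
    m=(g[215:240,300:345]>235).astype(np.uint8); M=cv2.moments(m); print("stub",300+M['m10']/M['m00'],215+M['m01']/M['m00'])
a4=raw("w4",534,132); print("far nose z28",onz("w4",*a4,28), "near nose z28", onz("w4",*raw("w4",534,396),28))
```

```text
pinF (211.46788641128262, 193.14427291785782, 4.525290012359619) (192.66176950701924, 193.1478942213516, 5.100588798522949) (array([508.9,  59.5,  27.7]), 0.0)
pinN (209.402496419071, 319.8696541845713, 4.32708740234375) (191.22529516415977, 319.4916707100113, 5.105808258056641) (array([478.9,  58.9,  26.6]), 0.1)
nearnose (533.444558732771, 395.5559212782006, 7.353647232055664) (521.8998454839162, 395.79126281781146, 7.23495626449585) (array([460.9, 136.9,  20.3]), 0.0)
w4 held top body centre pred (np.float64(321.0), np.float64(263.1)) cols at row 222..  222 293 347
[53, 60, 60, 82, 108, 121, 123, 89, 144, 144, 145, 146, 147, 177, 246, 253, 239, 147, 149, 145, 148, 150, 86, 125, 126, 112, 87, 70, 66, 64] 228 315 327
 234 314 327
grasp proj of stub tip (np.float64(320.7), np.float64(215.1))
stub 321.3716814159292 231.39823008849558
w5 held top body centre pred (np.float64(320.4), np.float64(263.1)) cols at row 222..  222 293 347
[58, 63, 67, 84, 109, 123, 123, 91, 143, 145, 147, 147, 146, 178, 247, 253, 240, 146, 144, 147, 142, 150, 85, 125, 120, 109, 83, 62, 62, 55] 228 314 327
 234 314 327
grasp proj of stub tip (np.float64(320.1), np.float64(215.1))
stub 321.43362831858406 231.31858407079648
far nose z28 [523.4 136.   28. ] near nose z28 [460.7 136.   28. ]
```

Pins at z≈27 with their midpoint at (493.9, 59.2) put the seat at about (492.7, 137.3), yaw about 0.015. Near nose face is at about −24, far nose face at about +22.6. The held cassette agrees with the camera to 0.4 mm, so TCP should go to (487.1, 137.2). Moving there and part-way down.

>>> step_arm:
  deltas: [-0.38,-0.4,0,0,0,0.007,0.8,-0.388,-0.418,-0.5,0,0,0.007,0.8,-0.388,-0.418,-1,0,0,0.007,0.8]

```text
clock: 7.2
position: [487.2, 136.3, 121.2]
eef_rot: [3.139, -0.0, 1.584]
wrist_force: [1.2, 1.2, -1.6]
grip_width: 36.0
```

>>> step_arm:
  deltas: [0,0,-0.5,0,0,0,0.8,0,0,-0.65,0,0,0,0.8,0,0,-0.65,0,0,0,0.8,0,0,-0.65,0,0,0,0.8]

```text
clock: 7.7
position: [488.2, 137.6, 58.3]
eef_rot: [3.139, -0.001, 1.585]
wrist_force: [0.1, -0.1, -0.5]
grip_width: 36.0
```

Run:
```python
from h import *
c,T,K=take("wrist","w6"); s=robot.state();print(s["clock"],s["position"],s["eef_rot"],s["wrist_force"],s["grip_width"])
c2,_,_=take("side","s2")
cv2.imwrite("pics/w6s.png",np.vstack([cv2.resize(c[60:260,120:520],(700,350)),cv2.resize(c2[140:240,270:470],(500,250),interpolation=cv2.INTER_CUBIC).copy() if 0 else cv2.copyMakeBorder(cv2.resize(c2[140:240,270:470],(500,250),interpolation=cv2.INTER_CUBIC),0,0,0,200,0)]))
```

```text
7.75 [488.17449793 137.70208408  58.27208328] [ 3.13870170e+00 -5.28543269e-04  1.58559275e+00] [-0.03298258 -0.71203086 -0.13430856] 35.840890008817155
```

View pics/w6s.png

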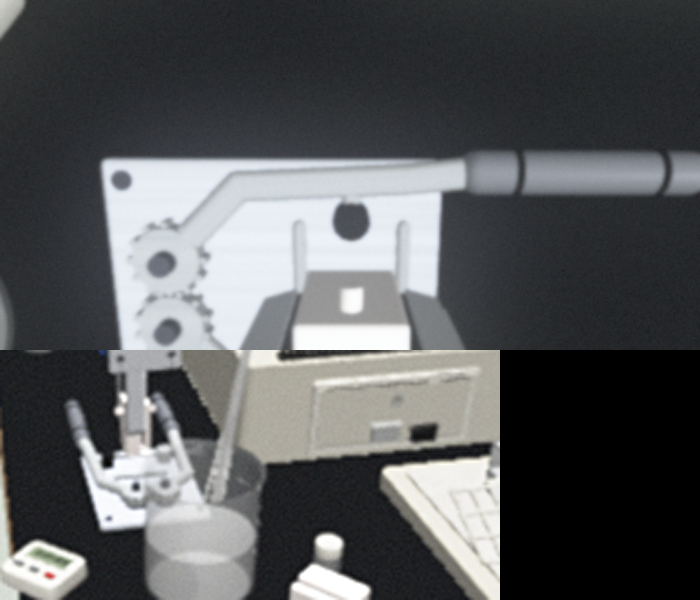

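>>> step_arm:
  deltas: [0,0,0,0,0,0,0.8]

```text
clock: 7.92
position: [487.6, 137.7, 57.4]
eef_rot: [3.14, -0.0, 1.586]
wrist_force: [-0.3, 0.4, -0.7]
grip_width: 35.9
```

Run:
```python
from h import *
s=robot.state()
for k in s: print(k,np.round(s[k],3))
```

```text
clock 7.925
joint_positions [ 0.203  0.384  1.788 -0.     0.969 -1.383]
joint_velocities [ 0.     0.008  0.005  0.001 -0.003 -0.001]
joint_torque [-4.0000e-02 -5.2180e+01 -2.9325e+01 -5.0000e-03  8.2000e-02 -1.0000e-03]
position [487.567 137.725  57.352]
eef_rot [ 3.14  -0.     1.586]
wrist_force [-0.306  0.398 -0.7  ]
moment [ 0.103 -0.125  0.03 ]
grip_width 35.938
```

Just slow settling. Lowering the last 21 mm.

>>> step_arm:
  deltas: [-0.003,-0.003,-0.1,0,0,0,0.8,-0.003,-0.003,-0.17,0,0,0,0.8,-0.003,-0.003,-0.19,0,0,0,0.8,-0.003,-0.003,-0.2,0,0,0,0.8,-0.003,-0.003,-0.2,0,0,0,0.8]

```text
clock: 8.55
position: [486.9, 137.3, 36.5]
eef_rot: [3.141, 0.0, 1.586]
wrist_force: [0.0, -0.1, -1.7]
grip_width: 35.6
```

>>> step_arm:
  deltas: [0,0,-0.01,0,0,0,0.8,0,0,-0.01,0,0,0,0.8]

```text
clock: 8.8
position: [487.0, 137.3, 35.8]
eef_rot: [3.141, -0.0, 1.586]
wrist_force: [-0.8, -0.5, 2.7]
grip_width: 36.3
```

Contact at TCP z 35.8 (expected 35.7), so it is on the seat floor. Release and rise.

>>> step_arm:
  deltas: [0,0,0,0,0,0,0.4,0,0,0,0,0,0,0.4,0,0,0,0,0,0,0.4,0,0,0.2,0,0,0,0.4,0,0,0.6,0,0,0,0.4,0,0,1,0,0,0,0.4,0,0,1,0,0,0,0.4]

```text
clock: 9.68
position: [488.1, 137.6, 138.1]
eef_rot: [3.137, -0.001, 1.586]
wrist_force: [0.2, -0.5, -0.2]
grip_width: 56.3
```

Run:
```python
from h import *
c,T,K=take("wrist","w7"); s=robot.state();print(s["clock"],s["position"],s["eef_rot"],s["wrist_force"],s["grip_width"])
c2,_,_=take("side","s3")
cv2.imwrite("pics/w7s.png",np.vstack([cv2.resize(c[60:260,120:520],(700,350)),cv2.copyMakeBorder(cv2.resize(c2[140:240,270:470],(500,250),interpolation=cv2.INTER_CUBIC),0,0,0,200,0)]))
```

```text
9.725 [487.21385285 137.35487219 136.15713259] [ 3.13961612e+00 -3.38835821e-04  1.58571922e+00] [ 0.7335858  -0.41194617 -0.85528941] 55.96581009847127
```

View pics/w7s.png

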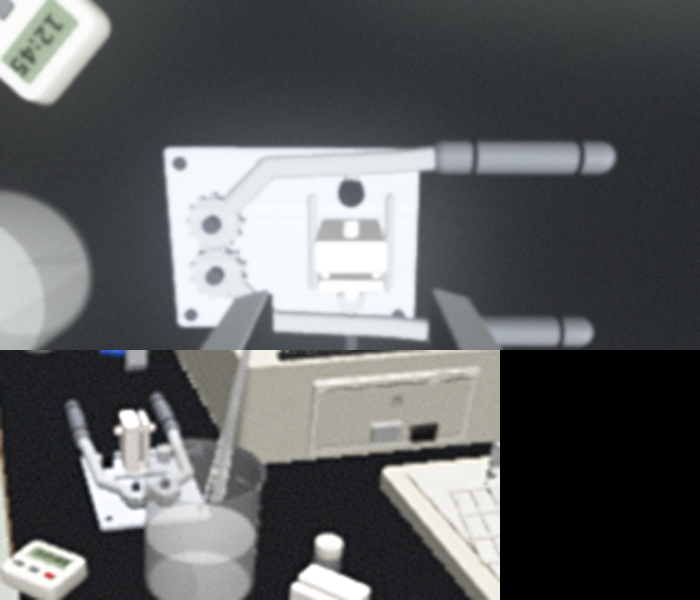

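The cassette stands straight between the rails and clear of both noses, and everything else is in place. Now I'll shut the fingers and go to the outside of the near grip (grip point about (439.1, 244.5)).

>>> step_arm:
  deltas: [-0.3,0.3,0,0,0,0,1,-0.6,0.7,0,0,0,0,1,-0.82,1,0,0,0,0,1]

```text
clock: 10.15
position: [403.1, 238.1, 134.0]
eef_rot: [-3.139, 0.001, 1.586]
wrist_force: [0.5, 0.2, 0.5]
grip_width: 29.7
```

>>> step_arm:
  deltas: [0,0.07,0,0,0,0,1,0,0.07,-0.4,0,0,0,1,0,0.07,-0.9,0,0,0,1,0,0.07,-0.9,0,0,0,1]

```text
clock: 10.65
position: [403.3, 242.8, 42.4]
eef_rot: [-3.135, 0.003, 1.585]
wrist_force: [0.8, -0.6, 1.1]
grip_width: 0.3
```

>>> step_arm:
  deltas: [0,0,-0.3,0,0,0,1,0,0,-0.33,0,0,0,1,0,0,-0.33,0,0,0,1,0,0,-0.33,0,0,0,1]

```text
clock: 11.15
position: [405.6, 244.6, 13.8]
eef_rot: [3.14, -0.001, 1.586]
wrist_force: [1.2, 0.1, -0.1]
grip_width: 0.5
```

>>> step_arm:
  deltas: [0.08,0,0,0,0,0,1,0.15,0,0,0,0,0,1,0.2,0,0,0,0,0,1,0.24,0,0,0,0,0,1,0.24,0,0,0,0,0,1]

```text
clock: 11.78
position: [428.8, 244.3, 12.3]
eef_rot: [-3.141, 0.0, 1.586]
wrist_force: [-3.5, 2.1, 2.6]
grip_width: 0.5
```

>>> step_arm:
  deltas: [0.03,0,0,0,0,0,1,0.06,0,0,0,0,0,1,0.08,0,0,0,0,0,1,0.1,0,0,0,0,0,1,0.1,0,0,0,0,0,1]

```text
clock: 12.4
position: [438.5, 244.5, 12.3]
eef_rot: [-3.141, -0.0, 1.586]
wrist_force: [-4.4, 3.5, 1.3]
grip_width: 0.6
```

>>> step_arm:
  deltas: [0.02,0,0,0,0,0,1,0.04,0,0,0,0,0,1,0.04,0,0,0,0,0,1]

```text
clock: 12.78
position: [442.4, 244.5, 12.3]
eef_rot: [-3.141, -0.0, 1.586]
wrist_force: [-4.6, 4.6, 1.0]
grip_width: 0.6
```

>>> step_arm:
  deltas: [0.01,0,0,0,0,0,1,0.015,0,0,0,0,0,1]

```text
clock: 13.02
position: [443.8, 244.6, 12.3]
eef_rot: [-3.141, -0.0, 1.586]
wrist_force: [-6.0, 5.3, 1.5]
grip_width: 0.6
```

>>> step_arm:
  deltas: [0.01,0,0,0,0,0,1,0.01,0,0,0,0,0,1]

```text
clock: 13.28
position: [444.8, 244.6, 12.3]
eef_rot: [-3.141, -0.0, 1.586]
wrist_force: [-5.5, 4.6, 1.1]
grip_width: 0.7
```

>>> step_arm:
  deltas: [0.01,0,0,0,0,0,1,0.01,0,0,0,0,0,1]

```text
clock: 13.52
position: [445.4, 244.7, 12.3]
eef_rot: [-3.14, -0.0, 1.586]
wrist_force: [-8.8, 6.6, 2.8]
grip_width: 0.5
```

>>> step_arm:
  deltas: [0.01,0,0,0,0,0,1,0.01,0,0,0,0,0,1]

```text
clock: 13.78
position: [445.9, 244.8, 12.2]
eef_rot: [-3.139, -0.0, 1.586]
wrist_force: [-12.0, 7.1, 5.1]
grip_width: 0.4
```

The cassette has been met. Small steps now.

>>> step_arm:
  deltas: [0.004,0,0,0,0,0,1,0.007,0,0,0,0,0,1]

```text
clock: 14.02
position: [446.2, 244.8, 12.1]
eef_rot: [-3.138, -0.0, 1.586]
wrist_force: [-14.8, 7.5, 6.5]
grip_width: 0.6
```

>>> step_arm:
  deltas: [0.004,0,0,0,0,0,1,0.007,0,0,0,0,0,1]

```text
clock: 14.28
position: [446.6, 244.8, 12.1]
eef_rot: [-3.137, -0.0, 1.586]
wrist_force: [-17.4, 9.0, 8.3]
grip_width: 0.4
```

>>> step_arm:
  deltas: [0.004,0,0,0,0,0,1,0.004,0,0,0,0,0,1]

```text
clock: 14.52
position: [446.9, 244.9, 12.1]
eef_rot: [-3.137, -0.0, 1.586]
wrist_force: [-17.8, 8.7, 9.1]
grip_width: 0.7
```

>>> step_arm:
  deltas: [0.004,0,0,0,0,0,1,0.004,0,0,0,0,0,1]

```text
clock: 14.78
position: [447.3, 244.9, 12.1]
eef_rot: [-3.137, -0.0, 1.586]
wrist_force: [-16.5, 8.3, 8.9]
grip_width: 0.7
```

>>> step_arm:
  deltas: [0.004,0,0,0,0,0,1,0.005,0,0,0,0,0,1]

```text
clock: 15.02
position: [449.3, 244.9, 12.4]
eef_rot: [-3.141, -0.001, 1.586]
wrist_force: [-4.9, 7.6, 0.7]
grip_width: -0.1
```

Force fell from about 17 N to 4.9 N and the grip jumped 2 mm, so it has snapped. Backing off so the handles spring open.

>>> step_arm:
  deltas: [-0.04,0,0,0,0,0,1,-0.1,0,0,0,0,0,1,-0.17,0,0,0,0,0,1,-0.25,0,0,0,0,0,1,-0.33,0,0,0,0,0,1,-0.42,0,0,0,0,0,1,-0.42,0,0,0,0,0,1]

```text
clock: 15.9
position: [407.8, 244.5, 12.6]
eef_rot: [3.141, -0.0, 1.586]
wrist_force: [0.0, -0.3, 0.6]
grip_width: -0.1
```

>>> step_arm:
  deltas: [0,0,0.4,0,0,0,1,0,0,1,0,0,0,1]

```text
clock: 16.15
position: [407.5, 244.0, 112.8]
eef_rot: [-3.139, 0.001, 1.586]
wrist_force: [1.2, 0.9, 0.3]
grip_width: 0.8
```

>>> step_arm:
  deltas: [0.4,-0.4,0.3,0,0,0,0.8,0.83,-0.9,0.3,0,0,0,0.4,0.83,-0.9,0.3,0,0,0,0.4,0.83,-0.9,0.3,0,0,0,0.4]

```text
clock: 16.65
position: [490.9, 154.3, 142.2]
eef_rot: [-3.141, -0.0, 1.585]
wrist_force: [-1.1, 0.2, 0.7]
grip_width: 36.8
```

Run:
```python
from h import *
c,T,K=take("wrist","w8"); s=robot.state();print(s["clock"],s["position"],s["eef_rot"],s["wrist_force"],s["grip_width"])
c2,_,_=take("side","s4"); a=cv2.imread("pics/s3.png")
f=lambda im:cv2.resize(im[145:225,285:395],(350,250),interpolation=cv2.INTER_CUBIC)
cv2.imwrite("pics/w8s.png",np.vstack([cv2.resize(c[60:260,120:520],(700,350)),np.hstack([f(a),f(c2)])]))
```

```text
16.7 [490.60059765 154.81379191 142.2073505 ] [-3.14110328e+00 -4.57026166e-05  1.58589395e+00] [ 0.448822    0.56803579 -0.32396231] 40.662042262636966
```

View pics/w8s.png

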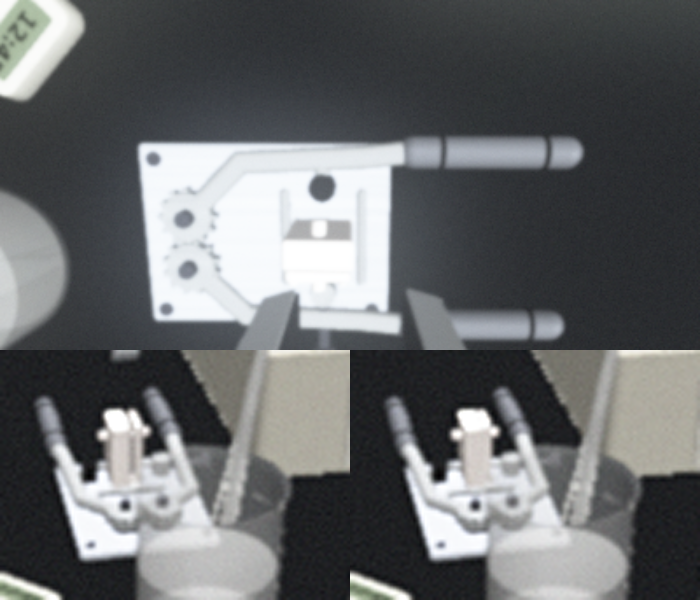

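The gap between cover and body (visible before, lower left) is gone after closing (lower right). The cassette stands between the rails, the handles are fully open, and the gripper is clear. Handing in.

```bash
python3 -c "
from rig import robot
print(robot.sign_off())"
```

```text
the job is handed in; nothing more can be done
None
```

The smaller white cassette is closed and standing in the pliers' seat, and I handed the job in at about 16.7 s on the robot's clock.

- **Placing:** I carried the cassette round the front of the beaker and set it in the seat with the body towards the near jaw. It touched the seat floor at TCP z 35.8 mm, against 35.7 mm expected, and I let go there.
- **Closing:** I pushed the near grip with shut fingers. The push along x rose from about 5 N on the springs to about 17.8 N. It then fell to 4.9 N as the cover gave and the grip jumped 2 mm. I stopped there, then backed off so the handles could spring open.
- **Last checks:** The final wrist and side pictures show no gap between cover and body. The cassette stands upright between the rails, both handles are open, and the gripper is clear with about zero force. The parts of the timer and beaker in view look unmoved.
- **Not checked:** I did not look at the vial and pen again after the move. The path stayed well away from both.
- **Disagreements:** The two camera views differed by about 0.6 mm on the seat's y position, well inside the rails' 2 mm of play. While pushing there were also sideways and upward forces of up to 9 N on the fingers, which I put down to friction on the grip.

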